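# Wedge a rocking specimen drawer level

### The arm

A 6-joint arm with a two-finger parallel gripper is mounted at the origin on the work surface. World frame = base frame: x ahead of the robot, y to its left, z up, the work surface at z = 0. Lengths are in mm, angles in rad, forces in N, time in s.
With the tool pointing down it reaches from about 350 to 875 mm from the base axis. Payload 4.2 kg.
Tool frame: the origin (TCP) lies between the finger pads; the fingertips stand arm.tip_extent ahead of it and the grasp point (between the pads) lies 3 mm ahead of it (arm.tip_extent is the distance from the TCP to the fingertips, in mm); y points along the fingers, x is the direction in which the jaws open and shut, and the axes are right-handed (so a half turn about y gives the same grasp; the last joint's range is limited). The gripper opens to 85 mm and grips with 20 to 120 N. Pads are 22 mm wide; open, the fingers measure 114 mm over their backs; the gripper's body (76 mm by 85 mm) begins 54 mm behind the grasp point. The pads swing forward as they close: fully open they stand 13 mm farther back than shut.
Start: joints at [1.398, 0.385, 0.008, 0, -1.194, -0.259], TCP at [261.533, 567.626, 219.512] pointing down, gripper open.
Joint ranges: [-3.14, 3.14], [-1.21, 2.06], [-1.07, 1.41], [-3.16, 2.05], [-2.99, -0.16], [-3.1, 3.1]. Speed limits (rad/s): [2.79, 2.79, 3.14, 3.14, 3.14, 3.14].

### API

Orientations are given as a unit quaternion [x, y, z, w].
In Python, from bench import monitor, get_image, workorder, arm gives the robot as it stands. The module is installed in compiled form; this text tells all that it offers.
- The arm moves only by the tool arm_command, never from a script. Its argument "increments" is one flat list of numbers, 7 for each row, row after row: the turn, a rotation vector about the tool's x, y, z in rad, then the shift along the tool's x, y, z in m, then the closure in counts, from 0 (fully open) to 255 (shut). A call has 1 to 10 rows; each row is the pose to reach, as a shift and turn from the pose measured when the call began, along the tool's axes at that moment; what a row does not reach only later rows make up. A row lasts 1/8 s, in which the tool goes at most 62.5 mm and 10.7 degrees, less where a joint would pass 70% of its speed; a pose out of reach is approached as far as the arm can. A call with a gripper value outside its range is refused whole. The fingers move at their own pace and stop on an object; the grip force is fixed at half the most. Time passes only in rows, so rows that repeat a pose let the fingers close. It gives the time, the measured TCP pose, the force and the opening at its end, in the units of the state.
- monitor.read_state(): the state, without advancing time (a new reading comes with each control period).
- get_image(name): name is "scene" or "side" or "wrist"; returns a dict with "image" (420x560x3 uint8, red, green, blue), "range_z" (420x560 float32, mm along the optical axis (not along the pixel's ray), 0 where there is no reading), "fx", "fy", "cx", "cy" (pixels), "rvec" (rotation vector, rad) and "tvec" (3), from world to camera coordinates, as OpenCV has them. Camera axes: x right, y down, z forward; pixel columns grow to the right and rows downward; lengths in mm; the calibration is good to about 2 mm. A picture is of the moment at which its call begins.
- workorder.job_done(): hands the job in, once; it reports no verdict.
The state is a dict: "clock": time; "joints": joint angles; "joint_vel": joint speeds; "joint_efforts": joint torques, N m; "position": TCP position; "ee_rot": TCP orientation; "contact_force": force on the tool from outside, world axes, zero at the start; "wrist_torque": the same for the moment, N m; "gripper_width": finger opening in mm.
Only numpy, scipy, OpenCV 4.12 (cv2) and the standard library are available. Lean on these libraries where they do the work, as an engineer would, in place of code of your own. Each camera call takes 0.05 s, during which the arm holds its last target.

### The job

The white specimen drawer rocks forward on its bar, nose down. Push the orange wedge, thin end first and square to the drawer, under the middle of its front edge, below the yellow tag, until it jams tight and the drawer sits fully level, then let go and leave the wedge there. Leave the thin blue shim where it lies; it is too thin to help.

Things in the scene. Friction and masses are not known exactly. Their poses are not given: they have to be found in the camera images.
- wedge_grip (a point): Loose orange plastic wedge lying flat, 140 mm long, 40 wide, about 100 g. Its tail is a flat-topped block 40 long, 29 high with upright sides; then the top slopes straight down over 100 to the thin end, 3 thick. Point: in the tail, mid-width, half-way up (14.5 above the underside), 20 from the tail's end, 120 from the thin end. x points to the thin end, y across, z up.
- drawer_edge (a point): Middle of the lower front edge of the white drawer of bone trays (240 mm deep, 270 wide, 55 high), below its yellow tag; front to the robot, turned up to 11 deg. x points into the drawer, y along the edge. 10 above the table nose down, 20 level; clear beneath but for studs 120 to either side. Two handles stand 15 out above. Wedge home: thin end about 65 behind the edge, its point 55 before it.
- drawer_tag (a point): Yellow tag, 40 mm wide, on the drawer's front face and rim; point on top of the rim, 55 above the lower edge. The drawer rocks on a bar 155 behind its front: its weight (1.6 kg) holds it nose down; level, rear feet land and it stops hard. The edge needs 3 to 5 N to lift, the wedge a push of 6 to 16 N until it jams and the force climbs steeply. Let go, the wedge stays by friction.
- shim_grip (a point): Bystander: thin blue plastic shim shaped like the wedge (140 by 40 mm) but only 8 mm high at the tail and 3 at the thin end, so it cannot reach the drawer. Point and axes as for the wedge, 4 above its underside.
Not all that is in view belongs to the job. Of the things that look like the part that bears wedge_grip, take the one that is nearest to the robot's base at the start.

How it is judged (in metres and radians):
At the end, for the whole second after the job is handed in: The drawer stands level on the wedge (lower front edge more than 17.5 mm above the table, 20 mm being level), the wedge's grip point 20 to 85 mm in front of the edge and within 20 mm of its middle, the wedge within 15 degrees of square to the drawer, and nothing held by the robot (height (world z) of drawer_edge above 0.0175 m and x of wedge_grip in the frame of drawer_edge between -0.085 and -0.02 m and y of wedge_grip in the frame of drawer_edge between -0.02 and 0.02 m and angle between the x axis of wedge_grip and the x axis of drawer_edge, either way round below 0.262 rad); the robot touches nothing.
It fails at once if the blue shim is moved by more than 30 mm (distance of shim_grip from where it was at the start of the episode above 0.03 m).
It also fails if it takes over 51 s, if anything falls off the work surface, if the arm or the gripper's body presses on something with over 40 N, if the wrist force passes 120 N, or if a joint passes its speed limit or range.

## Working session

There is one attempt and no reset: what is moved stays moved. The work goes in short steps, Python scripts to look and compute and a tool call to move; the robot and the scene stay as the last step left them, time stands still between calls to the robot, and variables do not carry over. Pictures are saved under pics/ and viewed, and the job is handed in when it is done.

Besides the shell and the picture viewer there is one more tool, called after "Request:" as name(argument=value, ...), one argument or row to a line, values as JSON. arm_command: Moves the arm, as the interface text tells. Its arguments: {"type":"object","properties":{"increments":{"type":"array","items":{"type":"number"}}},"required":["increments"]}

```bash
mkdir -p pics; ls; cat > h.py <<'E'
import numpy as np, cv2
from bench import monitor, get_image, workorder, arm
def snap(n,f):
    g=get_image(n); cv2.imwrite('pics/'+f+'.png',g['image'][:,:,::-1]); np.savez('pics/'+f+'.npz',**g); return g
def load(f): return np.load('pics/'+f+'.npz')
def pt(g,u,v,r=1):
    z=g['range_z'][v-r:v+r+1,u-r:u+r+1]; z=np.median(z[z>0]) if (z>0).any() else np.nan
    p=np.array([(u-g['cx'])/g['fx']*z,(v-g['cy'])/g['fy']*z,z])
    R=cv2.Rodrigues(g['rvec'])[0]; return R.T@(p-g['tvec'].ravel())
def cloud(g):
    z=g['range_z'].astype(float);v,u=np.mgrid[:z.shape[0],:z.shape[1]]
    p=np.stack([(u-g['cx'])/g['fx']*z,(v-g['cy'])/g['fy']*z,z],-1)
    R=cv2.Rodrigues(g['rvec'])[0]; w=(p-g['tvec'].ravel())@R; w[z<=0]=np.nan; return w
def ray(g,u,v):
    R=cv2.Rodrigues(g['rvec'])[0]; return -R.T@g['tvec'].ravel(), R.T@np.array([(u-g['cx'])/g['fx'],(v-g['cy'])/g['fy'],1])
E
python3 - <<'E'
from h import *
for n in ['scene','side','wrist']: snap(n,n+'0')
s=monitor.read_state(); print(s); print(arm.tip_extent)
E
```

```text
pics
{'clock': 0.15, 'joints': array([ 1.39759417e+00,  3.85394155e-01,  6.96049192e-03, -3.40543204e-04,
       -1.19397979e+00, -2.58609864e-01]), 'joint_vel': array([-0.00198389, -0.00281939,  0.00308535, -0.00040537, -0.00064666,
        0.00169635]), 'joint_efforts': array([ 3.00385664e-04, -3.92678618e+01,  1.88582039e+01,  4.18857291e+00,
       -3.40708015e-03,  3.49691135e-06]), 'position': array([261.3689274 , 567.23779233, 218.67411293]), 'ee_rot': array([ 0.38170668, -0.59518584,  0.59587681, -0.38076849]), 'contact_force': array([-0.26624901,  0.75495416, -0.61397798]), 'wrist_torque': array([-0.01972837, -0.00336162,  0.02360367]), 'gripper_width': 85.2401658584027}
22.0
```

View pics/scene0.png

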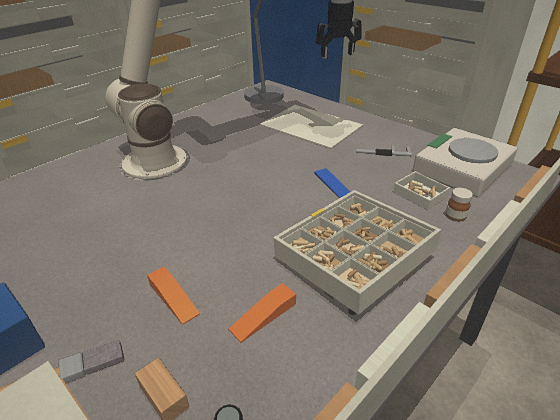

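View pics/side0.png

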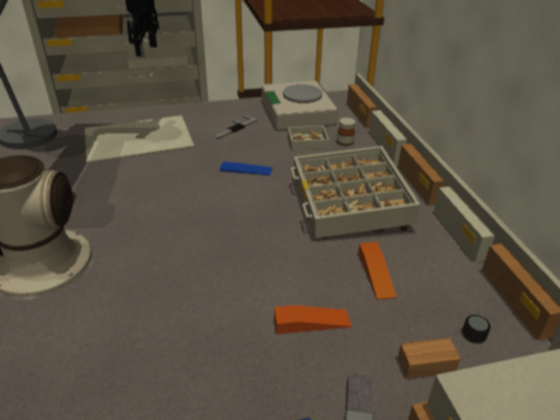

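View pics/wrist0.png

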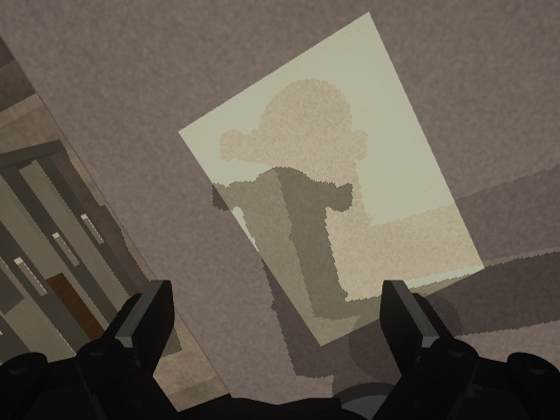

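Scene view: the drawer is at (357,245) with its tag at (318,213). The orange wedges are at (173,294), nearer the base, and (264,312). The blue shim is at (332,183). In the side view the near wedge is at (312,319), the other at (377,270) and the shim at (246,169). The wrist view shows only paper. Next I measure from both fixed views.

```bash
python3 - <<'E'
from h import *
for f in ['scene0','side0']:
    g=load(f); w=cloud(g); im=g['image']; hsv=cv2.cvtColor(im,cv2.COLOR_RGB2HSV)
    for name,lo,hi in [('orange',(3,170,110),(14,255,255)),('blue',(105,150,60),(125,255,255)),('yellow',(20,130,120),(32,255,255))]:
        m=cv2.inRange(hsv,lo,hi)
        n,l,st,c=cv2.connectedComponentsWithStats(m)
        for i in range(1,n):
            if st[i,4]<15: continue
            p=w[l==i]; p=p[~np.isnan(p[:,0])]
            if len(p)<10: continue
            print(f,name,st[i],c[i].round(),'lo',np.percentile(p,2,0).round(),'hi',np.percentile(p,98,0).round())
            if name!='yellow' and st[i,4]>300:
                q=p[p[:,2]>3]
                if len(q)>50: print('   rect',cv2.minAreaRect(q[:,:2].astype(np.float32)), q[:,2].max())
for f,s in [('scene0',(130,180,460,340)),('side0',(200,130,440,350))]:
    g=load(f); x0,y0,x1,y1=s; c=g['image'][y0:y1,x0:x1,::-1]
    k=min(800/(x1-x0),600/(y1-y0)); cv2.imwrite(f'pics/{f}_c.png',cv2.resize(c,None,fx=k,fy=k,interpolation=cv2.INTER_CUBIC)); print(f,k)
E
```

```text
scene0 orange [148 267  40  31 156] [163. 277.] lo [ 447. -301.   16.] hi [ 536. -263.   30.]
scene0 orange [229 284  67  58 929] [261. 311.] lo [ 660. -260.    1.] hi [ 703. -126.   30.]
   rect ((681.3749389648438, -192.07717895507812), (138.34434509277344, 41.33353042602539), 85.21003723144531) 30.47377255471923
scene0 orange [264 305  28  21  37] [278. 314.] lo [ 700. -205.   -1.] hi [ 707. -138.    7.]
scene0 blue [315 169  35  29 362] [333. 182.] lo [426. 237.   1.] hi [546. 305.   9.]
   rect ((487.7275085449219, 272.94580078125), (41.455726623535156, 137.75640869140625), 68.73080444335938) 9.809488768899904
scene0 yellow [356   6  17   9  97] [364.  10.] lo [-124. 1194.  221.] hi [ -39. 1216.  245.]
scene0 yellow [555  15   5   8  15] [557.  19.] lo [ 719. 1050.  324.] hi [ 733. 1068.  343.]
scene0 yellow [156  21   6   7  29] [158.  24.] lo [-614.  450.  220.] hi [-598.  474.  244.]
scene0 yellow [553  22   7   7  15] [556.  24.] lo [ 719. 1050.  304.] hi [ 733. 1077.  324.]
scene0 yellow [548  33   7  10  20] [551.  38.] lo [ 720. 1046.  264.] hi [ 734. 1070.  289.]
scene0 
[... 830 characters left out ...]
]
   rect ((681.486328125, -193.01083374023438), (142.6719207763672, 41.318260192871094), 85.18351745605469) 32.27994195683408
side0 orange [ 275  306   76   21 1236] [311. 316.] lo [ 447. -311.    3.] hi [ 580. -266.   31.]
   rect ((514.7031860351562, -284.53570556640625), (50.6583251953125, 139.23703002929688), 83.62813568115234) 32.7648446161613
side0 blue [221 162  50  13 384] [245. 168.] lo [424. 241.   1.] hi [548. 305.   9.]
   rect ((484.2879333496094, 272.37811279296875), (43.89365768432617, 130.663818359375), 69.25324249267578) 11.743221450503082
side0 yellow [302 180   7  10  42] [305. 184.] lo [593.  55.  53.] hi [610. 101.  69.]
scene0 2.4242424242424243
side0 2.727272727272727
```

View pics/scene0_c.png

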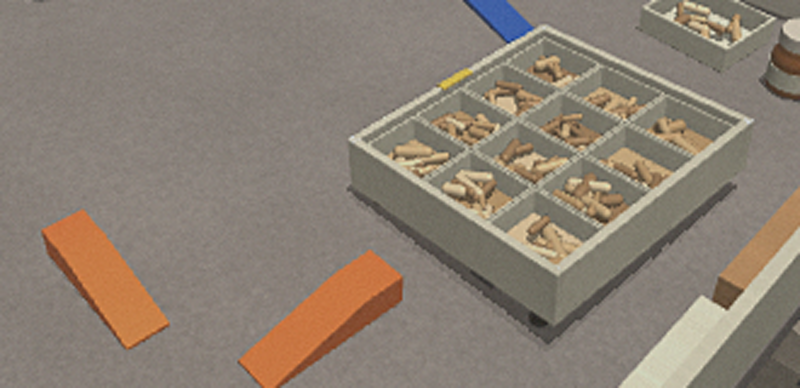

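View pics/side0_c.png

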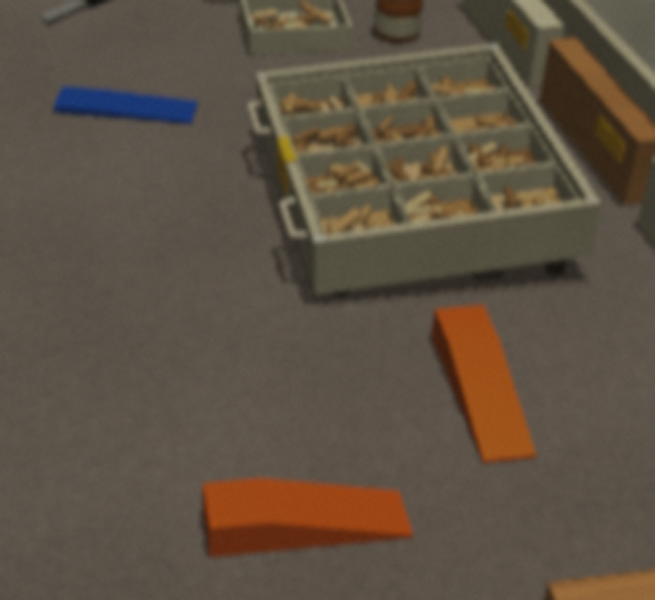

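```bash
python3 - <<'E'
from h import *
for f in ['scene0','side0']:
    g=load(f); w=cloud(g); hsv=cv2.cvtColor(g['image'],cv2.COLOR_RGB2HSV)
    m=(cv2.inRange(hsv,(2,130,60),(16,255,255))>0)&(w[...,0]>420)&(w[...,0]<610)&(w[...,1]<-230)&(w[...,1]>-350)
    p=w[m]; t=p[(p[:,2]>27.5)]
    print(f,m.sum(),'top rect',cv2.minAreaRect(t[:,:2].astype(np.float32)),np.median(t[:,2]))
    q=p[p[:,2]>1]; bx=cv2.minAreaRect(q[:,:2].astype(np.float32)); print(' all',bx, cv2.boxPoints(bx).round())
    # centreline
    for x in range(445,590,15):
        s=q[abs(q[:,0]-x)<6]
        if len(s)>3: print('  x',x,'y',s[:,1].min().round(),s[:,1].max().round(),'z',s[:,2].max().round(1))
    # drawer rim
    d=(w[...,2]>58)&(w[...,2]<85)&(w[...,0]>560)&(w[...,0]<880)&(w[...,1]>-130)&(w[...,1]<250)
    p=w[d]; bx=cv2.minAreaRect(p[:,:2].astype(np.float32)); print(' drawer',bx,cv2.boxPoints(bx).round())
    y=(cv2.inRange(hsv,(18,90,80),(34,255,255))>0)&d
    p=w[y]; print(' tag',p.mean(0).round(1),p.min(0).round(),p.max(0).round())
g=load('scene0')
a=[pt(g,u,v).round(1) for u,v in [(154,268),(166,265),(183,323),(198,313)]]
print(a)
E
```

```text
scene0 1305 top rect ((469.4416809082031, -283.3086242675781), (39.28855895996094, 47.77811813354492), 85.1366958618164) 28.36114111706887
 all ((514.9507446289062, -288.0124206542969), (40.47624206542969, 141.3395538330078), 84.30937194824219) [[ 443. -301.]
 [ 583. -315.]
 [ 587. -275.]
 [ 447. -261.]]
  x 445 y -301.0 -261.0 z 29.9
  x 460 y -303.0 -263.0 z 29.8
  x 475 y -304.0 -264.0 z 30.4
  x 490 y -306.0 -266.0 z 30.7
  x 505 y -307.0 -267.0 z 26.4
  x 520 y -309.0 -269.0 z 23.2
  x 535 y -310.0 -270.0 z 18.4
  x 550 y -312.0 -271.0 z 15.1
  x 565 y -313.0 -272.0 z 10.4
  x 580 y -314.0 -275.0 z 6.3
 drawer ((712.708251953125, 64.25875854492188), (275.580078125, 244.03128051757812), 85.48713684082031) [[580. -64.]
 [824. -83.]
 [845. 192.]
 [602. 211.]]
 tag [684.   67.3  62.4] [591. -48.  58.] [815. 170.  68.]
side0 1778 top rect ((470.0045471191406, -284.1170654296875), (41.774009704589844, 50.68843078613281), 84.50871276855469) 28.948040218879065
 all ((515.7786865234375, -276.7844543457031), (69.14057922363281, 140.44515991210938), 83.385986328125) [[ 442. -303.]
 [ 582. -319.]
 [ 590. -251.]
 [ 450. -234.]]
  x 445 y -304.0 -259.0 z 32.0
  x 460 y -305.0 -236.0 z 32.2
  x 475 y -307.0 -263.0 z 32.7
  x 490 y -309.0 -266.0 z 31.0
  x 505 y -309.0 -266.0 z 26.7
  x 520 y -310.0 -249.0 z 22.6
  x 535 y -314.0 -256.0 z 19.0
  x 550 y -314.0 -262.0 z 15.4
  x 565 y -315.0 -274.0 z 11.5
  x 580 y -316.0 -271.0 z 7.0
 drawer ((712.930908203125, 62.347328186035156), (277.973388671875, 241.64102172851562), 85.561279296875) [[582. -67.]
 [823. -86.]
 [844. 192.]
 [603. 210.]]
 tag [718.9  56.6  61.2] [591. -45.  58.] [822. 158.  69.]
[array([ 407.6, -265.9,   -1.6]), array([ 419.8, -242.1,   -1.2]), array([ 5.818e+02, -3.120e+02,  2.000e-01]), array([ 585. , -277.7,    2.3])]
```

```bash
cat >> h.py <<'E'
from scipy.spatial.transform import Rotation as Ro
def inc(pos,yaw_deg):
    # tool z down, jaw axis (tool x) along +-(left of yaw dir)
    s=monitor.read_state(); R=Ro.from_quat(s['ee_rot']); best=None
    a=np.radians(yaw_deg)
    for sg in (1,-1):
        x=sg*np.array([-np.sin(a),np.cos(a),0]); z=np.array([0,0,-1.]); y=np.cross(z,x)
        T=Ro.from_matrix(np.stack([x,y,z],1)); rv=(R.inv()*T).as_rotvec()
        sh=R.inv().apply(np.array(pos)-s['position'])/1000
        print('opt',sg,'rv',rv.round(4),'sh',sh.round(4))
    return s
E
python3 - <<'E'
from h import *
s=inc((480,150,200),-5.8); print(Ro.from_quat(s['ee_rot']).as_matrix().round(3))
# handles
for f in ['scene0','side0']:
    g=load(f); w=cloud(g); p=w.reshape(-1,3); p=p[~np.isnan(p[:,0])]
    E=np.array([594,73]); d=np.array([.997,-.079]); e=np.array([.079,.997])
    X=(p[:,:2]-E)@d; Y=(p[:,:2]-E)@e
    m=(X>-30)&(X<-8)&(abs(Y)<150)&(p[:,2]>8); print(f,np.c_[X,Y,p[:,2]][m].round()[::3])
E
```

```text
opt 1 rv [-0.3426  2.0428  2.0431] sh [0.2874 0.0192 0.3732]
opt -1 rv [-1.555  -0.2608 -0.2582] sh [0.2874 0.0192 0.3732]
[[-0.419 -0.001  0.908]
 [-0.908 -0.002 -0.419]
 [ 0.002 -1.     0.   ]]
scene0 [[-15.  89.  49.]
 [-12.  60.  53.]
 [-14. -84.  49.]]
side0 [[ -12.  101.   51.]
 [ -11.   95.   51.]
 [ -15.   86.   51.]
 [ -14.   79.   53.]
 [ -15.   72.   51.]
 [ -15.   71.   49.]
 [ -14.   61.   52.]
 [ -12.   56.   52.]
 [ -13.   54.   50.]
 [ -10.   53.   48.]
 [  -9.  -60.   51.]
 [ -10.  -65.   52.]
 [ -14.  -71.   51.]
 [ -15.  -77.   52.]
 [ -13.  -78.   50.]
 [ -11.  -81.   50.]
 [ -13.  -89.   53.]
 [ -13.  -92.   52.]
 [ -11.  -96.   52.]
 [ -12.  -98.   51.]
 [ -12. -101.   50.]
 [ -13. -106.   51.]
 [ -13. -103.   46.]]
```

```bash
python3 - <<'E'
s=open('h.py').read()
s=s.replace("z=np.array([0,0,-1.]); y=np.cross(z,x)","y=np.array([0,0,-1.]); z=np.cross(x,y)")
open('h.py','w').write(s)
from h import *
inc((470,100,200),-5.8)
E
```

```text
opt 1 rv [-2.3000e-03  2.8109e+00  2.0000e-04] sh [0.337  0.0193 0.3851]
opt -1 rv [ 2.000e-04 -3.307e-01  1.600e-03] sh [0.337  0.0193 0.3851]
```

Request:
arm_command(
  increments=[0,-0.165,0,0.17,0.02,0.19,0,0,-0.33,0,0.337,0.02,0.385,0,0,-0.33,0,0.337,0.02,0.385,0,0,-0.33,0,0.337,0.02,0.385,0,0,-0.33,0,0.337,0.02,0.385,0,0,-0.33,0,0.337,0.02,0.385,0,0,-0.33,0,0.337,0.02,0.385,0,0,-0.33,0,0.337,0.02,0.385,0,0,-0.33,0,0.337,0.02,0.385,0,0,-0.33,0,0.337,0.02,0.385,0],
)

```text
clock: 1.4
position: [469.9, 99.4, 199.0]
ee_rot: [0.474, -0.525, 0.525, -0.473]
contact_force: [-0.4, 1.1, 0.5]
gripper_width: 85.4
```

```bash
python3 - <<'E'
from h import *
s=inc((460,-283,140),-5.8); print(s['clock'],s['joints'].round(2),s['position'].round(1))
snap('wrist','wrist1')
E
```

```text
opt 1 rv [-2.700e-03  3.139e+00  1.400e-03] sh [0.3813 0.0597 0.0298]
opt -1 rv [ 0.0009 -0.0026  0.0017] sh [0.3813 0.0597 0.0298]
1.4 [ 0.55  0.16 -0.37  0.   -1.05  0.92] [469.9  99.4 199. ]
```

View pics/wrist1.png

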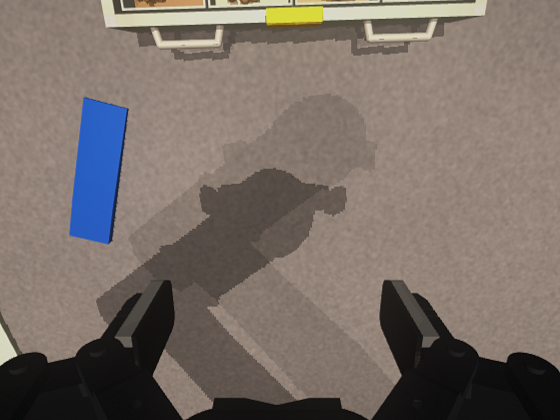

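The wrist view shows the front rim along the top, the yellow tag centred at about (294,15) and handles at x≈188 and 400. The shim is at (98,170). I'll measure the tag and rim from this view.

```bash
python3 - <<'E'
from h import *
g=load('wrist1'); w=cloud(g)
for u,v in [(268,12),(294,12),(321,12),(120,18),(200,17),(380,13),(470,9),(294,18)]: print(u,v,pt(g,u,v).round(1))
hsv=cv2.cvtColor(g['image'],cv2.COLOR_RGB2HSV); m=cv2.inRange(hsv,(20,130,120),(34,255,255))>0
p=w[m]; p=p[~np.isnan(p[:,0])]; print(p.mean(0),p.min(0),p.max(0))
r=w.reshape(-1,3); r=r[(r[:,2]>60)&(r[:,2]<75)]
L=[]
for y in range(-50,200,10):
    s=r[abs(r[:,1]-y)<2]
    if len(s): L.append((y,s[:,0].min()))
L=np.array(L); print(L.round(1).tolist()); print(np.polyfit(L[:,0],L[:,1],1))
E
```

```text
268 12 [601.9  91.2  66.3]
294 12 [600.   73.   66.4]
321 12 [598.1  54.   65.8]
120 18 [609.2 196.2  64.8]
200 17 [603.9 139.5  65. ]
380 13 [593.3  12.3  64.8]
470 9 [589.3 -51.1  64.6]
294 18 [596.2  73.3  66.2]
[598.28898641  73.12904137  64.72790784] [592.16823418  50.59653027  15.21766964] [612.2785019   93.45833614  68.3262522 ]
[[-50.0, 585.1], [-40.0, 585.8], [-30.0, 586.6], [-20.0, 587.4], [-10.0, 588.0], [0.0, 588.9], [10.0, 589.5], [20.0, 590.3], [30.0, 591.1], [40.0, 591.9], [50.0, 592.6], [60.0, 592.5], [70.0, 593.1], [80.0, 593.8], [90.0, 594.8], [100.0, 596.4], [110.0, 597.1], [120.0, 597.9], [130.0, 598.7], [140.0, 599.3], [150.0, 600.2], [160.0, 600.7], [170.0, 601.7], [180.0, 602.3], [190.0, 603.2]]
[7.52965956e-02 5.88686061e+02]
```

Request:
arm_command(
  increments=[0,0,0,0.381,0.06,0.03,0,0,0,0,0.381,0.06,0.03,0,0,0,0,0.381,0.06,0.03,0,0,0,0,0.381,0.06,0.03,0,0,0,0,0.381,0.06,0.03,0,0,0,0,0.381,0.06,0.03,0,0,0,0,0.381,0.06,0.03,0,0,0,0,0.381,0.06,0.03,0],
)

```text
clock: 2.45
position: [461.1, -281.0, 139.4]
ee_rot: [-0.475, 0.525, -0.525, 0.473]
contact_force: [-0.1, 1.3, -0.9]
gripper_width: 85.3
```

```bash
python3 - <<'E'
from h import *
s=monitor.read_state(); print(s['clock'],s['joints'].round(2),s['position'].round(1))
g=snap('wrist','wrist2'); w=cloud(g)
hsv=cv2.cvtColor(g['image'],cv2.COLOR_RGB2HSV); m=(cv2.inRange(hsv,(2,120,60),(16,255,255))>0)&(w[...,1]<-230)&(w[...,1]>-340)&(w[...,0]<600)
p=w[m]; 
for x in range(445,590,10):
    q=p[abs(p[:,0]-x)<3]
    if len(q)>5: print(x,q[:,1].min().round(1),q[:,1].max().round(1),q[:,2].max().round(1))
print(cv2.minAreaRect(p[:,:2].astype(np.float32)),p.min(0),p.max(0))
E
```

```text
2.45 [-0.25  0.32 -0.32  0.   -0.94  1.71] [ 461.1 -281.   139.4]
445 -302.7 -262.5 30.3
455 -303.1 -260.8 30.4
465 -302.2 -261.9 30.7
475 -305.9 -260.5 30.4
485 -306.7 -263.8 30.4
495 -307.5 -264.9 28.9
505 -308.2 -265.9 26.0
515 -308.6 -267.1 23.9
525 -308.5 -268.3 21.5
535 -309.5 -269.1 18.4
545 -310.4 -270.3 15.5
555 -311.4 -271.4 13.5
565 -312.2 -272.4 10.5
575 -313.3 -273.6 8.2
585 -314.0 -273.7 5.8
((514.1549682617188, -287.2999267578125), (44.819801330566406, 144.63638305664062), 84.08743286132812) [ 439.92428538 -314.0495026    -2.15228133] [ 587.94418192 -260.21253163   31.0466573 ]
```

View pics/wrist2.png

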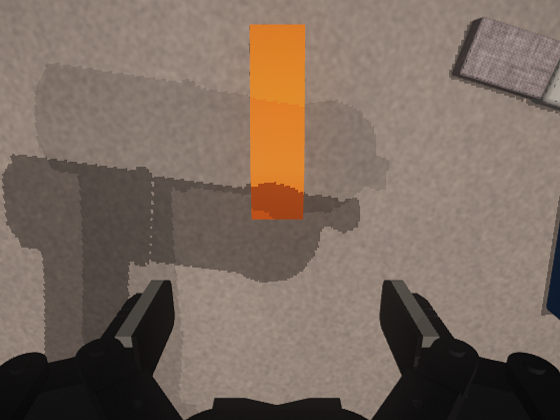

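The wedge is centred and square between the fingers: tail end at (278,219), thin end at (278,25). Next I descend.

Request:
arm_command(
  increments=[0,0,0,0.0015,0.055,0,0,0,0,0,0.0015,0.09,0,0,0,0,0,0.0015,0.114,-0.001,0,0,0,0,0.0015,0.114,-0.001,0,0,0,0,0.0015,0.114,-0.001,0],
)

```text
clock: 3.12
position: [461.5, -281.2, 27.2]
ee_rot: [0.475, -0.523, 0.525, -0.475]
contact_force: [0.4, -0.6, 1.2]
gripper_width: 85.6
```

Request:
arm_command(
  increments=[0,0,0,0,0,0,100,0,0,0,0,0,0,140,0,0,0,0,0,0,180,0,0,0,0,0,0,220,0,0,0,0,0,0,255,0,0,0,0,0,0,255,0,0,0,0,0,0,255],
)

```text
clock: 4.0
position: [461.5, -281.2, 27.1]
ee_rot: [0.475, -0.523, 0.525, -0.475]
contact_force: [-0.1, -0.2, 0.2]
gripper_width: -0.1
```

```bash
python3 - <<'E'
from h import *
s=monitor.read_state(); print(s['clock'],s['position'].round(1),s['contact_force'],s['wrist_torque'],s['gripper_width'],arm.tip_extent)
snap('wrist','wrist3'); g=snap('side','side3')
c=g['image'][250:400,220:420,::-1]; cv2.imwrite('pics/side3_c.png',cv2.resize(c,None,fx=4,fy=4,interpolation=cv2.INTER_CUBIC))
E
```

```text
4.0 [ 461.5 -281.2   27.1] [-0.12470215 -0.1875339   0.15250611] [0.01576805 0.07856146 0.04985284] -0.09563348351315415 22.0
```

View pics/side3_c.png

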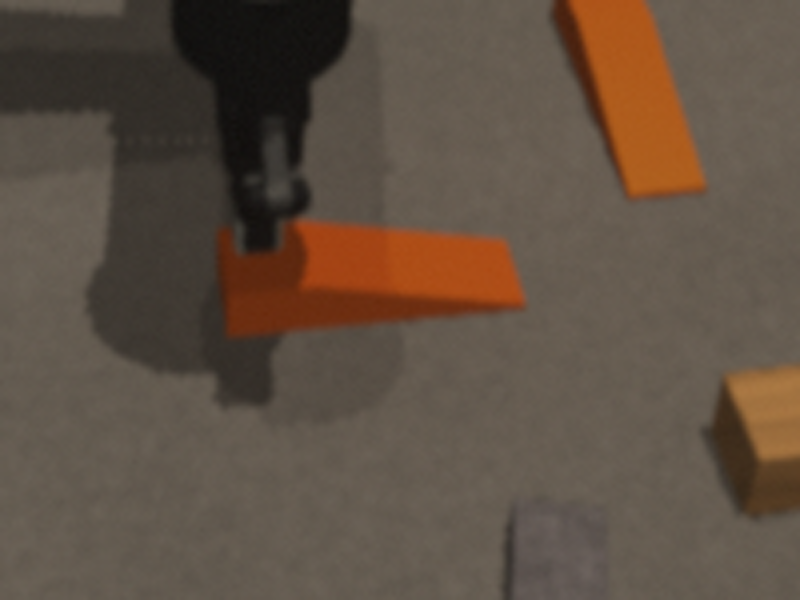

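View pics/wrist3.png

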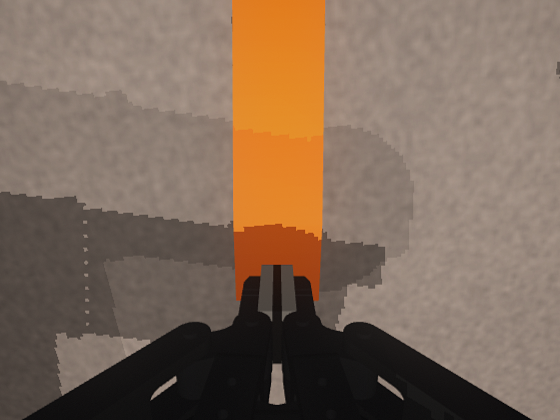

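The fingers shut above the wedge without touching it: in the side view the tips at crop (260,250) hide the tail top. I'll measure the real tip height.

```bash
python3 - <<'E'
from h import *
g=load('side3'); w=cloud(g)
for u,v in [(284,310),(284,312),(283,308),(282,306),(285,300)]: print(u,v,pt(g,u,v,0).round(1),g['image'][v,u])
g=load('wrist3'); w=cloud(g)
for u,v in [(268,270),(285,270),(268,290),(285,300),(250,290),(300,270),(278,250)]: print(u,v,pt(g,u,v,0).round(1))
g=snap('scene','scene3'); w=cloud(g)
p=w[(abs(w[...,0]-461)<60)&(abs(w[...,1]+281)<60)]
v=cv2.cvtColor(g['image'],cv2.COLOR_RGB2HSV)
m=(abs(w[...,0]-461)<60)&(abs(w[...,1]+281)<60)&(v[...,2]<60)&(w[...,2]>5)
p=w[m]; print(p[np.argsort(p[:,2])[:15]].round())
E
```

```text
284 310 [ 457.9 -294.5   53.9] [22 19 16]
284 312 [ 457.6 -296.    50.3] [42 27 20]
283 308 [ 455.  -298.3   63.8] [23 20 18]
282 306 [ 453.9 -295.2   65.9] [22 20 16]
285 300 [ 447.  -341.4  130.6] [31 27 26]
268 270 [ 472.3 -278.9   46.5]
285 270 [ 472.  -286.    47.3]
268 290 [ 472.5 -279.3   62.6]
285 300 [ 471.8 -285.4   69.2]
250 290 [ 468.7 -271.5   55.1]
300 270 [ 461.1 -292.5   28.3]
278 250 [ 472.2 -283.2   27.7]
[[ 470. -282.   40.]
 [ 470. -282.   43.]
 [ 465. -290.   45.]
 [ 466. -293.   46.]
 [ 468. -272.   47.]
 [ 465. -292.   47.]
 [ 464. -293.   48.]
 [ 457. -294.   49.]
 [ 472. -284.   50.]
 [ 469. -272.   50.]
 [ 467. -290.   51.]
 [ 465. -293.   51.]
 [ 467. -292.   52.]
 [ 464. -291.   52.]
 [ 469. -274.   52.]]
```

All three views put the shut fingertips at z≈40–43 while the reported TCP z is 27, so the stated tip extent doesn't match what I see. I trust the cameras. I'll open, descend in steps and watch the force and images.

Request:
arm_command(
  increments=[0,0,0,0,0,0,0,0,0,0,0,0,0,0,0,0,0,0,0,0,0,0,0,0,0,0,0,0,0,0,0,0,0.01,0,0,0,0,0,0,0.02,0,0,0,0,0,0,0.025,0,0,0,0,0,0,0.025,0,0],
)

```text
clock: 5.15
position: [461.1, -281.1, 1.4]
ee_rot: [0.475, -0.523, 0.524, -0.474]
contact_force: [-0.4, -0.1, -0.2]
gripper_width: 85.3
```

```bash
python3 - <<'E'
from h import *
s=monitor.read_state(); print(s['clock'],s['position'].round(1),s['contact_force'],s['gripper_width'])
g=snap('scene','scene4'); w=cloud(g)
v=cv2.cvtColor(g['image'],cv2.COLOR_RGB2HSV)
m=(abs(w[...,0]-461)<80)&(abs(w[...,1]+281)<90)&(v[...,2]<60)&(w[...,2]>5)
p=w[m]; print(p[np.argsort(p[:,2])[:10]].round())
c=g['image'][190:340,90:290,::-1]; cv2.imwrite('pics/scene4_c.png',cv2.resize(c,None,fx=4,fy=4,interpolation=cv2.INTER_CUBIC))
g=snap('wrist','wrist4')
w=cloud(g); m=(abs(w[...,0]-461)<20)&(abs(w[...,1]+281)<60)&(w[...,2]>3); p=w[m]; v=cv2.cvtColor(g['image'],cv2.COLOR_RGB2HSV)[m]
p=p[(v[:,1]<100)]; print(p[np.argsort(p[:,2])[:10]].round())
E
```

```text
5.15 [ 461.1 -281.1    1.4] [-0.44358129 -0.10060068 -0.19411353] 85.28108304338498
[[ 457. -238.   27.]
 [ 461. -239.   27.]
 [ 471. -240.   28.]
 [ 467. -240.   28.]
 [ 452. -237.   29.]
 [ 466. -325.   29.]
 [ 457. -238.   30.]
 [ 471. -239.   31.]
 [ 463. -239.   31.]
 [ 475. -240.   31.]]
[[ 463. -238.   26.]
 [ 471. -239.   26.]
 [ 467. -239.   26.]
 [ 458. -238.   26.]
 [ 449. -323.   26.]
 [ 460. -325.   26.]
 [ 474. -239.   26.]
 [ 455. -324.   26.]
 [ 472. -240.   26.]
 [ 463. -325.   27.]]
```

View pics/scene4_c.png

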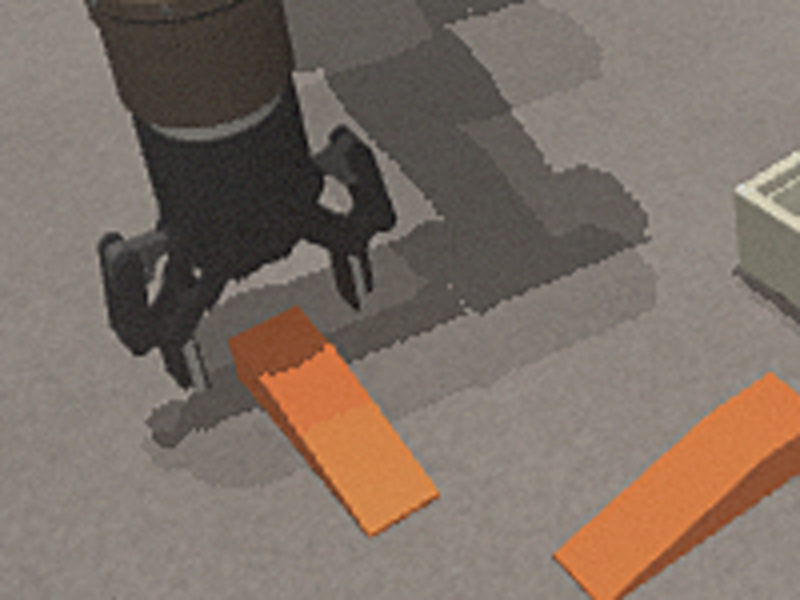

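View pics/wrist4.png

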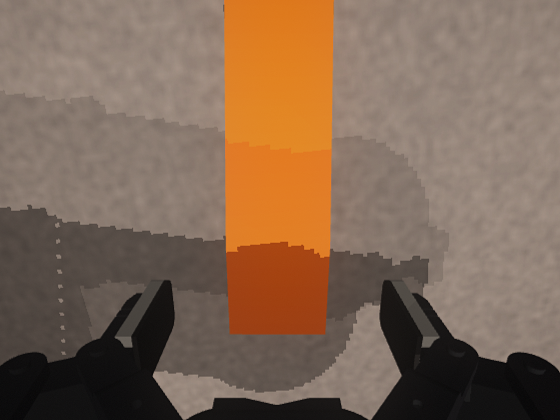

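The wedge lies midway between the open fingers, whose tips are at z≈26. I descend 16 mm more and close.

Request:
arm_command(
  increments=[0,0,0,0,0.008,0,0,0,0,0,0,0.016,0,0,0,0,0,0,0.016,0,0,0,0,0,0,0.016,0,100,0,0,0,0,0.016,0,150,0,0,0,0,0.016,0,200,0,0,0,0,0.016,0,255,0,0,0,0,0.016,0,255,0,0,0,0,0.016,0,255],
)

```text
clock: 6.38
position: [462.5, -281.4, -13.0]
ee_rot: [0.475, -0.522, 0.525, -0.475]
contact_force: [-0.5, 1.9, 5.8]
gripper_width: 39.1
```

```bash
python3 - <<'E'
from h import *
s=monitor.read_state(); print(s['clock'],s['position'].round(1),s['contact_force'],s['gripper_width'])
g=snap('scene','scene5')
c=g['image'][190:340,90:290,::-1]; cv2.imwrite('pics/scene5_c.png',cv2.resize(c,None,fx=4,fy=4,interpolation=cv2.INTER_CUBIC))
E
```

```text
6.375 [ 462.5 -281.4  -13. ] [-0.52117801  1.88888452  5.78186088] 39.104217710951396
```

View pics/scene5_c.png

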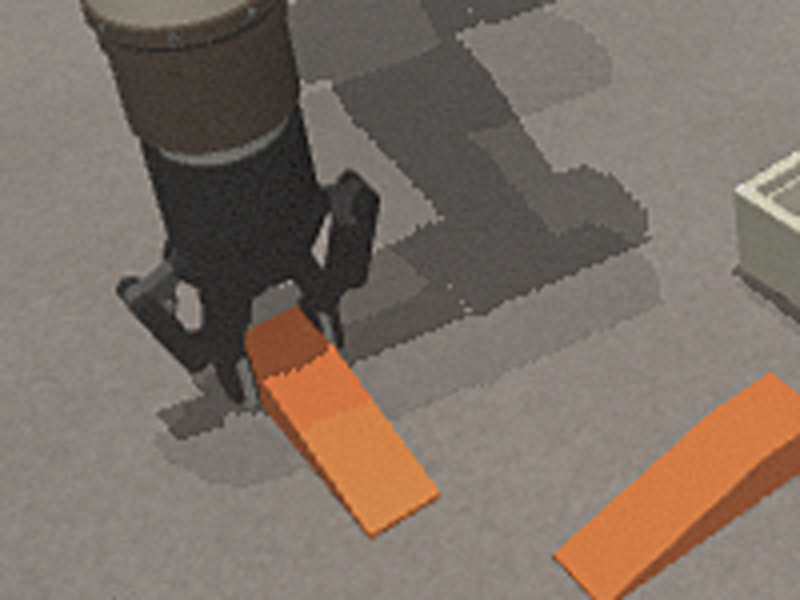

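Gripped at a width of 39.1 mm. I lift and check the moves.

```bash
python3 - <<'E'
from h import *
inc((462,-281,30),-4.3); inc((446.5,84.3,30),-4.3)
E
```

```text
opt 1 rv [-0.0038  3.1192 -0.0052] sh [-0.0003 -0.043  -0.0003]
opt -1 rv [-0.0034 -0.0224  0.0024] sh [-0.0003 -0.043  -0.0003]
opt 1 rv [-0.0038  3.1192 -0.0052] sh [-0.3623 -0.044  -0.0513]
opt -1 rv [-0.0034 -0.0224  0.0024] sh [-0.3623 -0.044  -0.0513]
```

Request:
arm_command(
  increments=[0,0,0,0,-0.015,0,255,0,0,0,0,-0.035,0,255,0,0,0,0,-0.043,0,255,0,0,0,0,-0.043,0,255],
)

```text
clock: 6.92
position: [462.5, -281.4, 30.7]
ee_rot: [0.475, -0.522, 0.526, -0.476]
contact_force: [0.4, 0.4, -1.7]
gripper_width: 39.4
```

```bash
python3 - <<'E'
from h import *
s=inc((446.5,84.3,30),-4.3); print(s['clock'],s['position'],s['contact_force'],s['gripper_width'],s['joints'].round(2))
E
```

```text
opt 1 rv [-0.004   3.119  -0.0074] sh [-0.3623 -0.0005 -0.0516]
opt -1 rv [-0.0048 -0.0225  0.0025] sh [-0.3623 -0.0005 -0.0516]
6.925 [ 462.54863988 -281.35179822   30.6639572 ] [ 0.37646397  0.39613022 -1.65174712] 39.412137214130105 [-0.25  0.46 -0.43  0.   -0.68  1.72]
```

Request:
arm_command(
  increments=[0,-0.022,0,-0.04,0,-0.006,255,0,-0.022,0,-0.09,0,-0.013,255,0,-0.022,0,-0.14,0,-0.02,255,0,-0.022,0,-0.19,0,-0.027,255,0,-0.022,0,-0.24,0,-0.034,255,0,-0.022,0,-0.29,0,-0.041,255,0,-0.022,0,-0.33,0,-0.047,255,0,-0.022,0,-0.355,0,-0.051,255,0,-0.022,0,-0.362,0,-0.0515,255,0,-0.022,0,-0.362,0,-0.0515,255],
)

```text
clock: 8.18
position: [446.2, 83.7, 29.1]
ee_rot: [0.481, -0.517, 0.52, -0.481]
contact_force: [-0.1, -0.3, -1.1]
gripper_width: 39.0
```

```bash
python3 - <<'E'
from h import *
s=inc((446.5,84.3,-10),-4.3); print(s['clock'],s['position'],s['contact_force'],s['gripper_width'],s['joints'].round(2))
g=snap('wrist','wrist6');snap('side','side6');g=snap('scene','scene6')
for f in ['wrist6','side6','scene6']:
    g=load(f);w=cloud(g);hsv=cv2.cvtColor(g['image'],cv2.COLOR_RGB2HSV)
    m=(cv2.inRange(hsv,(2,120,60),(16,255,255))>0)&(w[...,1]<120)&(w[...,1]>40)&(w[...,0]<590)&(w[...,0]>400)&(w[...,2]>20)
    p=w[m]; print(f,len(p),p.min(0),p.max(0))
    for x in range(430,590,15):
        q=p[abs(p[:,0]-x)<4]
        if len(q)>3: print(x,q[:,1].min().round(1),q[:,1].max().round(1),q[:,2].max().round(1))
E
```

```text
opt 1 rv [-0.005   3.1414 -0.0059] sh [-0.0007  0.0391  0.0001]
opt -1 rv [-0.0037 -0.0002  0.0032] sh [-0.0007  0.0391  0.0001]
8.175 [446.19845099  83.74534392  29.1047744 ] [-0.07104663 -0.3401254  -1.12619305] 39.0216583855056 [ 0.55  0.35 -0.65  0.01 -0.58  0.94]
wrist6 41949 [428.16522414  54.80006096  46.49988459] [556.98745864 106.76935034  74.87422109]
430 64.8 104.8 72.3
445 63.6 103.6 72.6
460 62.0 106.8 72.4
475 61.1 101.7 72.6
490 59.6 100.3 68.7
505 58.7 99.1 64.4
520 57.4 97.8 61.2
535 56.1 96.7 57.4
550 54.8 95.4 53.4
side6 727 [428.22231641  50.41279435  41.12126823] [569.51329028 104.5885933  400.55267385]
430 53.8 101.3 72.1
460 55.3 100.2 399.6
475 56.2 98.8 71.6
490 53.6 99.6 69.0
505 51.5 97.3 63.2
520 50.6 96.8 61.0
535 51.0 93.0 56.3
550 50.7 90.7 53.8
565 53.0 91.2 48.9
scene6 769 [431.18352346  51.64712476  40.43026437] [570.24468656 102.54557898  73.72734366]
430 89.6 100.2 71.1
445 73.4 102.5 72.6
460 60.3 100.8 72.2
475 58.4 101.1 72.2
490 57.0 97.3 66.4
505 55.4 97.4 64.9
520 54.5 95.1 61.2
535 53.3 95.6 57.2
550 52.0 94.3 51.8
565 51.6 91.1 48.5
```

View pics/wrist6.png

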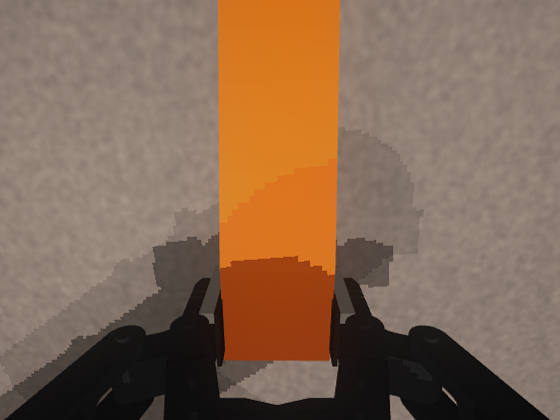

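View pics/side6.png

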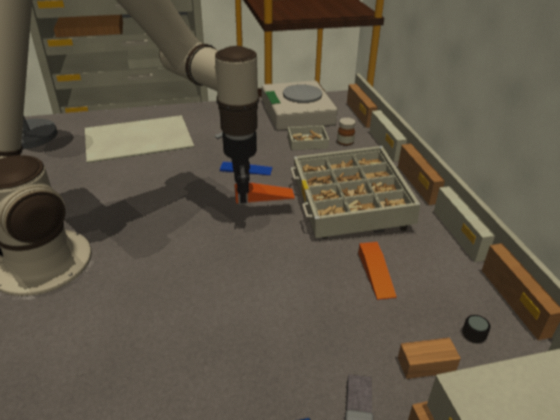

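The wedge is held level and square, thin end about 28 mm before the edge. I lower it to the table.

Request:
arm_command(
  increments=[0,0,0,0,0.012,0,255,0,0,0,0,0.026,0,255,0,0,0,0,0.036,0,255,0,0,0,0,0.042,0,255,0,0,0,0,0.042,0,255],
)

```text
clock: 8.95
position: [446.5, 82.7, -12.8]
ee_rot: [0.48, -0.517, 0.521, -0.481]
contact_force: [-0.3, -0.1, -0.4]
gripper_width: 39.3
```

```bash
python3 - <<'E'
from h import *
s=inc((538.5,77,-13),-4.3); print(s['clock'],s['position'],s['contact_force'],s['gripper_width'])
E
```

```text
opt 1 rv [-0.0049  3.1396 -0.0063] sh [-0.0014  0.0006  0.0921]
opt -1 rv [-0.004  -0.002   0.0032] sh [-0.0014  0.0006  0.0921]
8.95 [446.52833298  82.7244308  -12.80279547] [-0.26292676 -0.05441434 -0.3737457 ] 39.30834685922954
```

Request:
arm_command(
  increments=[0,0,0,-0.001,0,0.01,255,0,0,0,-0.001,0,0.02,255,0,0,0,-0.001,0,0.03,255,0,0,0,-0.001,0,0.04,255,0,0,0,-0.001,0,0.048,255,0,0,0,-0.001,0,0.056,255,0,0,0,-0.001,0,0.056,255],
)

```text
clock: 9.82
position: [502.4, 79.1, -12.9]
ee_rot: [0.48, -0.517, 0.521, -0.48]
contact_force: [1.5, -0.7, -2.1]
gripper_width: 39.3
```

```bash
python3 - <<'E'
from h import *
s=inc((538.5,77,-13),-4.3); print(s['clock'],s['position'],s['contact_force'],s['gripper_width'])
g=snap('side','side7'); c=g['image'][130:260,200:420,::-1]; cv2.imwrite('pics/side7_c.png',cv2.resize(c,None,fx=3.6,fy=3.6,interpolation=cv2.INTER_CUBIC))
E
```

```text
opt 1 rv [-0.0054  3.1386 -0.0053] sh [-0.0007  0.0002  0.0361]
opt -1 rv [-0.0034 -0.003   0.0035] sh [-0.0007  0.0002  0.0361]
9.825 [502.42886342  79.09625338 -12.87689975] [ 1.51198453 -0.74864579 -2.09994257] 39.34900318858163
```

View pics/side7_c.png

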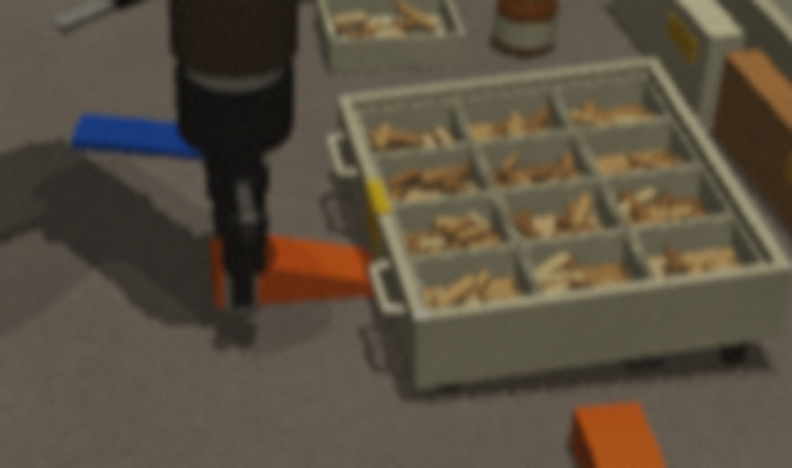

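The thin end has gone under the front edge below the tag (crop 372,275) with no resistance so far. I keep pushing in small steps.

Request:
arm_command(
  increments=[0,0,0,-0.0005,0,0.005,255,0,0,0,-0.0005,0,0.01,255,0,0,0,-0.0005,0,0.015,255,0,0,0,-0.0005,0,0.02,255,0,0,0,-0.0005,0,0.02,255],
)

```text
clock: 10.5
position: [518.0, 76.5, -12.8]
ee_rot: [0.483, -0.519, 0.52, -0.477]
contact_force: [-9.9, -0.7, 7.0]
gripper_width: 39.5
```

```bash
python3 - <<'E'
from h import *
s=inc((538.5,77,-13),-4.3); print(s['clock'],s['position'],s['contact_force'],s['gripper_width'])
E
```

```text
opt 1 rv [-0.0108  3.1377  0.0066] sh [-0.0022  0.0001  0.0204]
opt -1 rv [ 0.0042 -0.0039  0.0069] sh [-0.0022  0.0001  0.0204]
10.5 [518.01483413  76.45088939 -12.84758944] [-9.88929484 -0.73889464  7.00045873] 39.49170206782106
```

Request:
arm_command(
  increments=[0,0,0,-0.001,0,0.008,255,0,0,0,-0.0015,0,0.012,255,0,0,0,-0.0015,0,0.016,255,0,0,0,-0.0015,0,0.016,255],
)

```text
clock: 11.0
position: [529.9, 75.2, -12.8]
ee_rot: [-0.485, 0.52, -0.519, 0.474]
contact_force: [-10.2, -1.6, 9.5]
gripper_width: 39.4
```

```bash
python3 - <<'E'
from h import *
s=inc((538.5,77,-13),-4.3); print(s['clock'],s['position'],s['contact_force'],s['gripper_width'])
snap('scene','scene8');snap('side','side8')
for f in ['scene8','side8']:
  w=cloud(load(f)); E=np.array([596,73]); d=np.array([.997,-.075]); e=np.array([.075,.997]); X=(w[...,:2]-E)@d; Y=(w[...,:2]-E)@e
  for a,b in [(-6,12),(225,245)]:
    m=(X>a)&(X<b)&(abs(Y)<120)&(w[...,2]>55)&(w[...,2]<95); print(f,a,np.percentile(w[m][:,2],[50,90]).round(1))
w0=cloud(load('scene0'))
E
```

```text
opt 1 rv [-0.016   3.1368  0.0185] sh [-0.0025  0.0001  0.0085]
opt -1 rv [ 0.0118 -0.0047  0.0102] sh [-0.0025  0.0001  0.0085]
11.0 [529.85044576  75.20476041 -12.76479629] [-10.20788752  -1.62118276   9.48036199] 39.376319523452615
scene8 -6 [68.5 72.7]
scene8 225 [72.  75.7]
side8 -6 [70.7 73.8]
side8 225 [69.7 76.2]
```

Request:
arm_command(
  increments=[0,0,0,-0.002,0,0.007,255,0,0,0,-0.002,0,0.01,255,0,0,0,-0.002,0,0.013,255,0,0,0,-0.002,0,0.013,255],
)

```text
clock: 11.6
position: [538.4, 74.8, -12.7]
ee_rot: [-0.488, 0.522, -0.518, 0.471]
contact_force: [-11.4, -0.6, 9.6]
gripper_width: 38.9
```

```bash
python3 - <<'E'
from h import *
s=inc((538.5,77,-13),-4.3); print(s['clock'],s['position'],s['contact_force'],s['gripper_width'])
snap('scene','scene9')
for f in ['scene0','scene9']:
  w=cloud(load(f)); E=np.array([594,73]); d=np.array([.997,-.075]); e=np.array([.075,.997]); X=(w[...,:2]-E)@d; Y=(w[...,:2]-E)@e
  for a,b in [(0,8),(228,238)]:
   for y0,y1 in [(-120,-25),(25,120)]:
    m=(X>a)&(X<b)&(Y>y0)&(Y<y1)&(w[...,2]>55)&(w[...,2]<95); print(f,a,y0,m.sum(),np.percentile(w[m][:,2],[25,50,90]).round(1))
E
```

```text
opt 1 rv [-0.0213  3.1361  0.0313] sh [-0.0023  0.0003 -0.0001]
opt -1 rv [ 0.02   -0.0053  0.0136] sh [-0.0023  0.0003 -0.0001]
11.6 [538.37697755  74.75337315 -12.71912715] [-11.41217803  -0.62492046   9.59861633] 38.94933461930505
scene0 0 -120 155 [60. 63. 65.]
scene0 0 25 129 [59.7 63.2 65.4]
scene0 228 -120 160 [77.9 78.7 79.9]
scene0 228 25 128 [77.6 78.5 79.8]
scene9 0 -120 69 [72.8 73.7 75. ]
scene9 0 25 56 [73.  73.7 75. ]
scene9 228 -120 100 [71.7 73.2 74.6]
scene9 228 25 73 [72.3 73.4 75. ]
```

The rim heights are now front 73.7 and rear 73.3, so it's nearly level but not jammed. I push on until the force climbs.

Request:
arm_command(
  increments=[0,0,0,-0.002,0,0.007,255,0,0,0,-0.002,0,0.01,255,0,0,0,-0.002,0,0.01,255],
)

```text
clock: 12.02
position: [538.3, 74.5, -12.7]
ee_rot: [-0.493, 0.525, -0.515, 0.465]
contact_force: [-25.1, 6.8, 22.2]
gripper_width: 39.0
```

The force rose to 25 N with no movement, so it's jammed. I check it, then relax and release.

Request:
arm_command(
  increments=[0,0,0,0,0,0,255,0,0,0,0,0,0,255],
)

```text
clock: 12.28
position: [538.0, 74.7, -12.5]
ee_rot: [-0.493, 0.526, -0.515, 0.465]
contact_force: [-1.8, -0.3, 1.5]
gripper_width: 39.1
```

Request:
arm_command(
  increments=[0,0,0,0,0,0,150,0,0,0,0,0,0,60,0,0,0,0,0,0,0,0,0,0,0,0,0,0,0,0,0,0,0,0,0,0,0,0,0,0,0,0],
)

```text
clock: 13.02
position: [538.1, 74.7, -12.4]
ee_rot: [-0.493, 0.526, -0.515, 0.465]
contact_force: [-0.3, 0.1, 0.6]
gripper_width: 85.0
```

```bash
cat > chk.py <<'E'
from h import *
import sys
t=sys.argv[1]
s=inc((480,78,150),-4.3); print(s['clock'],s['position'],s['contact_force'],s['gripper_width'])
for n in ['scene','side','wrist']: snap(n,n+t)
for f in ['scene'+t,'side'+t]:
  w=cloud(load(f)); E=np.array([594,73]); d=np.array([.997,-.075]); e=np.array([.075,.997]); X=(w[...,:2]-E)@d; Y=(w[...,:2]-E)@e
  for a,b in [(0,8),(228,238)]:
    m=(X>a)&(X<b)&(abs(Y)>25)&(abs(Y)<120)&(w[...,2]>55)&(w[...,2]<95); print(f,a,m.sum(),np.percentile(w[m][:,2],[25,50,90]).round(1))
for f in ['scene','side','wrist']:
    g=load(f+t);w=cloud(g);hsv=cv2.cvtColor(g['image'],cv2.COLOR_RGB2HSV)
    m=(cv2.inRange(hsv,(2,120,60),(16,255,255))>0)&(w[...,1]<120)&(w[...,1]>30)&(w[...,0]<610)&(w[...,0]>480)&(w[...,2]<40)
    p=w[m]; 
    if len(p)<20: continue
    print(f,len(p),p.min(0),p.max(0))
    for x in range(515,600,10):
        q=p[abs(p[:,0]-x)<4]
        if len(q)>3: print(x,q[:,1].min().round(1),q[:,1].max().round(1),q[:,2].max().round(1))
E
python3 chk.py 10
```

```text
opt 1 rv [-0.0291  3.1333  0.0601] sh [ 0.0045 -0.16   -0.0643]
opt -1 rv [ 0.0384 -0.0076  0.0186] sh [ 0.0045 -0.16   -0.0643]
13.025 [538.09773092  74.67443701 -12.44179106] [-0.25393343  0.08264042  0.6372272 ] 84.96481420461951
scene10 0 135 [72.8 73.6 74.9]
scene10 228 174 [72.2 73.4 74.7]
side10 0 185 [63.8 72.8 75.4]
side10 228 330 [63.4 67.  74.8]
scene 156 [520.95512165  52.04938405   2.85949265] [554.00594012  95.01512335  30.24390354]
525 52.0 95.0 29.4
535 52.8 93.3 30.2
545 53.7 93.4 29.9
555 62.3 92.8 29.3
side 353 [519.67359246  30.26788872  -1.00495828] [602.97491738 119.32305955  39.94057212]
525 30.3 93.8 39.9
535 70.5 119.3 30.5
555 47.0 54.4 23.3
565 47.5 76.6 30.4
575 45.7 90.6 27.9
585 46.9 88.1 25.2
595 45.7 88.9 23.3
wrist 13500 [494.23605449  47.95614652  -2.21891809] [574.57864259 102.25669589  30.72318044]
515 50.0 101.5 0.2
525 49.3 100.7 30.1
535 48.6 99.9 30.2
545 48.0 98.8 30.7
555 53.0 93.7 30.6
565 52.0 92.7 30.4
575 52.0 91.8 28.5
```

View pics/wrist10.png

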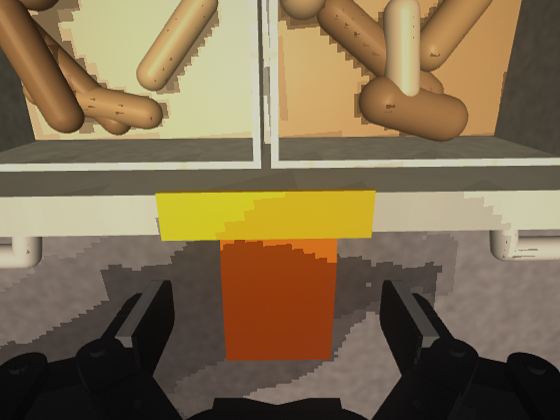

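Released. The drawer stays level (rim front 73.6, rear 73.4) and the wedge is squarely under the tag. In the wrist view the tag is at (266,215) and the wedge tail at (280,360). I back off, then raise the arm.

Request:
arm_command(
  increments=[0,0,0,0,0,-0.02,0,0,0,0,0,0,-0.05,0,0,0,0,0.003,-0.03,-0.065,0,0,0,0,0.0045,-0.08,-0.065,0,0,0,0,0.0045,-0.13,-0.065,0,0,0,0,0.0045,-0.16,-0.065,0,0,0,0,0.0045,-0.16,-0.065,0,0,0,0,0.0045,-0.16,-0.065,0],
)

```text
clock: 14.18
position: [478.5, 77.8, 149.2]
ee_rot: [-0.493, 0.526, -0.514, 0.464]
contact_force: [-0.3, -0.5, 0.1]
gripper_width: 85.5
```

```bash
python3 chk.py 11; python3 - <<'E'
from h import *
g=load('scene11');w=cloud(g);hsv=cv2.cvtColor(g['image'],cv2.COLOR_RGB2HSV)
m=cv2.inRange(hsv,(105,150,60),(125,255,255))>0; m&=(w[...,0]>400)&(w[...,0]<570)&(w[...,1]>200)&(w[...,1]<330)
p=w[m];print('shim',np.percentile(p,2,0).round(),np.percentile(p,98,0).round())
E
```

```text
opt 1 rv [-0.0297  3.1329  0.0625] sh [-0.0003 -0.0008  0.0014]
opt -1 rv [ 0.0399 -0.0079  0.0189] sh [-0.0003 -0.0008  0.0014]
14.175 [478.51193201  77.83218488 149.23455148] [-0.2502668  -0.51600573  0.14045625] 85.54531255355154
scene11 0 133 [72.8 73.6 74.9]
scene11 228 172 [72.2 73.3 74.6]
side11 0 217 [63.5 72.  75.1]
side11 228 326 [63.9 67.4 74.9]
scene 171 [518.22304448  51.939428     1.55246368] [554.56572191  95.17927717  30.66576027]
525 53.3 94.1 30.0
535 51.9 95.1 30.7
545 52.8 93.1 30.4
555 58.8 90.9 30.6
side 564 [520.0108086   45.10168637  -1.68177521] [600.25698717 118.21433565  32.40609119]
525 50.0 90.1 30.9
535 48.1 90.9 32.4
545 49.3 90.9 32.3
555 49.4 89.6 31.8
565 47.1 88.3 30.2
575 46.6 89.2 28.0
585 46.7 89.1 26.4
595 46.7 89.1 23.4
wrist 6290 [516.31679154  47.83287207  -1.9182186 ] [598.88649631  98.19281884  31.3080702 ]
515 56.0 87.8 1.2
525 52.8 98.2 30.8
535 52.1 95.1 31.3
545 53.6 96.1 30.9
555 53.1 93.6 30.9
565 52.4 92.4 30.5
575 49.0 93.5 28.7
585 48.4 92.8 26.1
595 47.8 90.0 26.5
shim [425. 241.   1.] [540. 306.   9.]
```

View pics/wrist11.png

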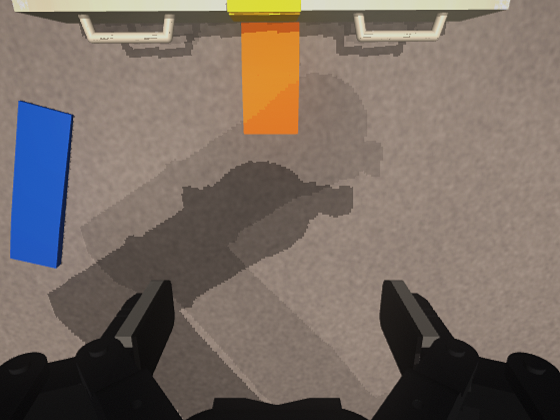

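View pics/side11.png

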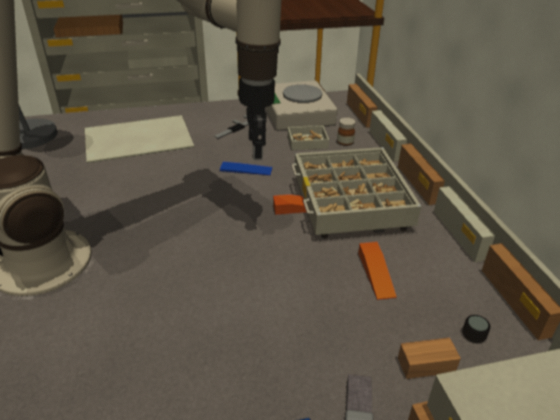

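```bash
python3 -c "
from h import *
print(workorder.job_done())"
```

```text
the job is handed in; nothing more can be done
None
```

The wedge is jammed under the middle of the drawer's front edge, the drawer sits level, and I let go and handed the job in at about 14 s on the robot clock. I used the orange wedge nearest the base and pushed it in thin end first. The push took 10–11 N and climbed to 25 N when it stopped moving.

**Last checks, with the arm withdrawn:**
- **Level:** in the scene camera the front rim reads 73.6 mm and the rear rim 73.3 mm. Before the job they read about 63 and 78.6.
- **Wedge position:** the grip point is about 55–57 mm in front of the edge. It is about 3 mm off the middle and within about 1° of square.
- **Shim and arm:** the shim is where it was, and the arm stands clear with no contact force.

**What failed or disagreed:**
- **First grasp:** it closed on nothing. The cameras put the fingertips about 35 mm higher than the stated tip extent implies, so I gripped by what the cameras showed.
- **Rim height:** it reads about 1.5 mm below the 75 mm expected when level. Front and rear read alike, so I take this as calibration error.
- **Side camera:** its rim heights were too scattered to confirm the level, with medians of 72 at the front and 67 at the rear.

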